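# Turn the variable transformer up to the pen line

## Task

Bring the hotplate's supply up to its working setting: turn the variable transformer's dial up (clockwise seen from above) until its pointer lines up with the pen line on the strip of tape, without turning it well past the line on the way. Push the finger peg of its handwheel round with a fingertip or the outside of the fingers, never gripping the peg. Do not lift, tip or shove the transformer, and leave the other things around it where they are.

Things in the scene. Friction and masses are not known exactly. Their poses are not given: they have to be found in the camera images.
- regulator: Variable transformer: grey steel case 200 (x) by 190 (y) by 150 mm high, carrying handles 22 mm out from its two sides (y), about 8.5 kg, loose on rubber feet: it may slide if pushed sideways with over 35 N. Origin: centre of its underside, under the dial's axis; x to its back, y left, z up. On top a round dark-grey scale plate (radius 88 mm) with 32 pale lines 10 degrees apart.
- wheel (a joint): Angle of the dial (handwheel, peg and pointer turn as one): 0 at the low stop, growing clockwise seen from above to 5.41 rad at the high stop. It stays where it is left; friction holds it with about 0.15 N m (4 N at the peg). At 0 the pointer points 2.705 rad counter-clockwise of the transformer's x axis.
- hub (a point): Point on the dial's vertical axis, at the top of the hub, 182 mm above the bench. The handwheel is a plain black disc of radius 50 mm, its flat top 175 mm above the bench; the hub on it has radius 15 mm and stands 3 mm (in the middle, radius 7 mm, 7 mm) above that face.
- peg (a point): Middle of the finger peg: a black upright round peg, diameter 15 mm, that stands 32 mm up from the handwheel's top face (from 175 to 207 mm above the bench), 38 mm from the axis, on the side opposite the pointer. This point is half-way up, 191 mm above the bench; its x axis points horizontally from the peg over the hub to the pointer.
- pointer_tip (a point): Tip of the dial's index, a pale flat pointer under the handwheel that sticks out 19 mm past its rim, 69 mm from the axis, 156 mm above the bench. A white line on the handwheel's top lies in the same direction.
- pen_line (a point): Inner end of the target line: a dark pen line, radial, on a piece of cream masking tape 17 by 13 mm stuck on the scale plate outside the printed lines. The point is 69 mm from the axis and 156 mm up, exactly where the pointer tip comes when the two line up; its x axis points radially outward along the line, z up.
- bomb_mid (a point): Bystander: stainless pressure vessel, a stepped upright cylinder up to 76 mm across and 172 mm high, half-way up on its axis. Leave alone.
- jar_mid (a point): Bystander: amber sample jar with black cap, 56 mm across, 90 mm high, half-way up. Leave alone.
- crucible_mid (a point): Bystander: small white crucible, 42 mm across, 34 mm high, half-way up. Leave alone.
- screwdriver_grip (a point): Bystander: handle of a screwdriver, 170 mm long, that lies on the bench. Leave alone.

How it is judged:
By the outcome, as a careful person would: the job done as asked, in the order asked, and still so for the second after the job is handed in, with the robot touching nothing.
It also fails if it takes over 56 s, if anything falls off the work surface, if the arm or the gripper's body presses on something with over 40 N, if the wrist force passes 120 N, or if a joint passes its speed limit or range.

## Robot

A 6-joint arm with a two-finger parallel gripper is mounted at the origin on the work surface. World frame = base frame: x ahead of the robot, y to its left, z up, the work surface at z = 0. Lengths are in mm, angles in rad, forces in N, time in s.
With the tool pointing down it reaches from about 300 to 775 mm from the base axis. Payload 14.6 kg.
Tool frame: the origin (TCP) lies at the very end of the fingers, on their centre line; the grasp point (between the pads) lies 19 mm behind it (r.grip_depth is the distance from the TCP to the grasp point, in mm); z points along the fingers, y is the line along which they close (so a half turn about z gives the same grasp; the last joint's range is limited). The gripper opens to 94 mm and grips with 3 to 60 N. Pads are 16 mm wide; open, the fingers measure 119 mm over their backs; the gripper's body (75 mm by 177 mm) begins 78 mm behind the grasp point.
Start: joints at [-1.253, 0.3, 1.521, -0, 1.321, -0.067], TCP at [206.448, -509.773, 205.446] pointing down, gripper open.
Joint ranges: [-3.03, 3.03], [-0.79, 2.21], [0.23, 2.52], [-1.04, 4.18], [0, 3.07], [-2.55, 2.55]. Speed limits (rad/s): [2.22, 2.22, 2.57, 3.14, 3.14, 3.14].

## Interface

Orientations are given as a rotation vector (axis times angle).
In Python, from workcell import status, get_image, camera_info, r gives the robot as it stands.
- The arm moves only by the tool carry_out, never from a script. Its argument "series" is a list of rows, each an object of numbers: "tx", "ty", "tz": the shift along the tool's x, y, z in m; "ax", "ay", "az": the turn, a rotation vector about the tool's x, y, z in rad; "jaw": the opening, from 0 (shut) to 1 (fully open). In form: [{"tx": .., "ty": .., "tz": .., "ax": .., "ay": .., "az": .., "jaw": ..}, ...]. A call has 1 to 5 rows; each row shifts and turns the commanded pose from where the row before left it, along the tool's axes as they then stand; what a row does not reach is not made up. A row lasts 1/8 s, in which the tool goes at most 62.5 mm and 10.7 degrees, less where a joint would pass 70% of its speed; a pose out of reach is approached as far as the arm can. A call is refused whole if a number of a shift passes 0.0625 or a number of a turn 0.188, either way. A call with a gripper value outside its range is refused whole. The fingers move at their own pace and stop on an object; "force" is the grip in N (left out, the last holds). Time passes only in rows, so rows that do not move let the fingers close. It gives the time, the measured TCP pose, the force, the opening and the grip force at its end, in the units of the state.
- status.sense(): the state, without advancing time (a new reading comes with each control period).
- get_image(name): name is "side" or "top"; returns (picture, depth): 480x640x3 uint8, blue, green, red; 480x640 float32, mm along the optical axis (not along the pixel's ray), 0 where there is no reading.
- camera_info(name): a dict with "fx", "fy", "cx", "cy" (pixels), "dist_coeffs" ([k1, k2, p1, p2, k3] as OpenCV has them; the pictures are not rectified), "pose" (4x4, takes a point from camera to world coordinates). Camera axes: x right, y up, looking along -z (the intrinsics and any distortion apply to the point x, -y, -z); pixel columns grow to the right and rows downward; lengths in mm; the calibration is good to about 2 mm. A picture is of the moment at which its call begins. camera_info takes no time and is no camera call.
- r.job_done(): hands the job in; it is judged then, once.
The state is a dict: "clock": time; "joint_pos": joint angles; "joint_velocities": joint speeds; "tau": joint torques, N m; "tool_pos": TCP position; "tool_rot": TCP orientation; "force": force on the tool from outside, world axes, zero at the start; "wrist_torque": the same for the moment, N m; "finger_gap": finger opening in mm; "grip_force": force on a finger pad.
Only numpy, scipy, OpenCV 4.12 (cv2) and the standard library are available. Lean on these libraries where they do the work, as an engineer would, in place of code of your own. Each camera call takes 0.05 s, during which the arm holds its last target. There are 200 camera calls.

## Working session

There is one attempt and no reset: what is moved stays moved. The work goes in short steps, Python scripts to look and compute and a tool call to move; the robot and the scene stay as the last step left them, time stands still between calls to the robot, and variables do not carry over. Pictures are saved under pics/ and viewed, at most 11 in all, crops included, and the job is handed in when it is done.

Besides the shell and the picture viewer there is one more tool, called after "Emit:" as name(argument=value, ...) on one line, values as JSON. carry_out: Moves the arm, as the interface text tells. Its arguments: {"type":"object","properties":{"series":{"type":"array","items":{"type":"object","properties":{"tx":{"type":"number"},"ty":{"type":"number"},"tz":{"type":"number"},"ax":{"type":"number"},"ay":{"type":"number"},"az":{"type":"number"},"jaw":{"type":"number"}}}},"force":{"type":"number"}},"required":["series"]}

```bash
mkdir -p pics
cat > h.py <<'E'
import numpy as np, cv2
from workcell import status, get_image, camera_info, r
def ray(name,u,v):
    c=camera_info(name); K=np.array([[c["fx"],0,c["cx"]],[0,c["fy"],c["cy"]],[0,0,1]])
    p=cv2.undistortPoints(np.array([[[u,v]]],float),K,np.array(c["dist_coeffs"],float))[0,0]
    T=np.array(c["pose"]); return T[:3,3], T[:3,:3]@np.array([p[0],-p[1],-1.])
def onz(name,u,v,z):
    o,d=ray(name,u,v); return o+d*(z-o[2])/d[2]
def dep(name,u,v,D):
    o,d=ray(name,u,v); return o+d*D[int(v),int(u)]
def proj(name,P):
    c=camera_info(name); T=np.array(c["pose"]); q=(np.asarray(P,float).reshape(-1,3)-T[:3,3])@T[:3,:3]
    K=np.array([[c["fx"],0,c["cx"]],[0,c["fy"],c["cy"]],[0,0,1]])
    return cv2.projectPoints(q*[1,-1,-1],np.zeros(3),np.zeros(3),K,np.array(c["dist_coeffs"],float))[0][:,0]
E
python3 - <<'E'
from h import *
for n in("top","side"):
    im,D=get_image(n); cv2.imwrite(f"pics/{n}0.png",im); np.save(f"{n}0.npy",D); c=camera_info(n); print(n,c["fx"],np.round(c["pose"],2).tolist())
print(status.sense())
E
```

```text
top 570.6744725682157 [[-0.0, 0.99, -0.14, 458.75], [-1.0, 0.0, 0.03, 58.09], [0.03, 0.14, 0.99, 1083.33], [0.0, 0.0, 0.0, 1.0]]
side 501.45615270566196 [[1.0, 0.06, -0.06, 534.19], [-0.08, 0.55, -0.83, -724.9], [-0.01, 0.83, 0.55, 623.0], [0.0, 0.0, 0.0, 1.0]]
{'clock': 0.1, 'joint_pos': array([-1.25257728e+00,  3.00404160e-01,  1.52151398e+00, -2.17361969e-05,
        1.32067203e+00, -6.65779693e-02]), 'joint_velocities': array([-0.00054168, -0.002125  , -0.00359505, -0.00123611,  0.00069979,
        0.00030019]), 'tau': array([ 1.44274949e-03, -5.32648516e+01, -3.53283012e+01,  7.10045197e-02,
        2.35166081e-02, -4.26889824e-05]), 'tool_pos': array([ 206.38618708, -509.5639609 ,  204.95142443]), 'tool_rot': array([-3.08265493e+00, -6.00535125e-01,  2.29371178e-04]), 'force': array([ 0.34302603,  0.34791005, -0.36458921]), 'wrist_torque': array([-0.05935476, -0.03976885,  0.02351098]), 'grip_force': 0.0, 'finger_gap': 93.85492721688026}
```

View pics/top0.png

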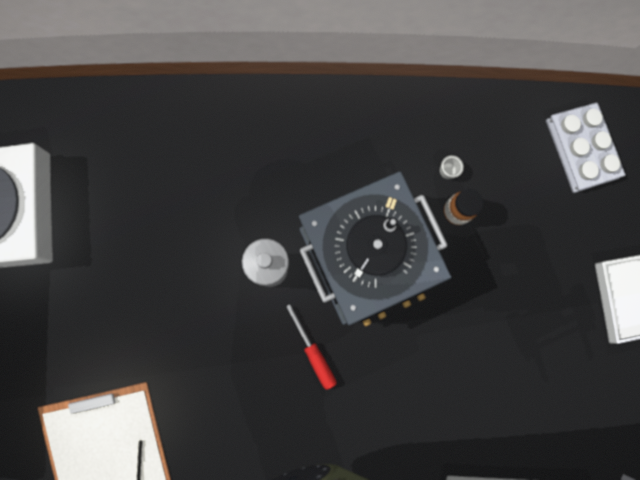

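View pics/side0.png

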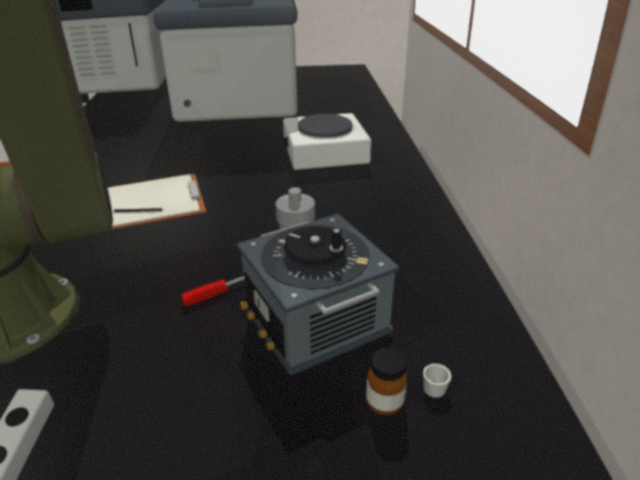

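The top view shows the transformer with its hub at about (377,244), the pointer tip at (357,275), the peg at (391,224) and the tape at (391,203). The vessel is at (265,262), the jar at (463,207) and the crucible at (452,167). Next I'll take an enlarged crop and convert these to positions.

Run:
```python
from h import *
im=cv2.imread("pics/top0.png"); D=np.load("top0.npy")
c=im[165:330,290:455]; c=cv2.resize(c,None,fx=3.6,fy=3.6,interpolation=cv2.INTER_CUBIC); cv2.imwrite("pics/c0.png",cv2.convertScaleAbs(c,alpha=1.5))
hub=onz("top",377.5,244,182); print("hub",hub, dep("top",377,244,D))
hsv=cv2.cvtColor(im,cv2.COLOR_BGR2HSV)
m=cv2.inRange(hsv,(15,60,120),(35,255,255)); m[:190]=0;m[215:]=0;m[:,:380]=0;m[:,405:]=0
n,l,s,ce=cv2.connectedComponentsWithStats(m); print("tape",s[1:].tolist(),ce[1:].tolist())
# hub bright centre and bright pointer
g=im.min(2)
R=proj("top",hub+[0,0,-26]); 
m=((g>150)*255).astype(np.uint8)
n,l,s,ce=cv2.connectedComponentsWithStats(m)
for i in range(1,n):
    if abs(ce[i][0]-377)<50 and abs(ce[i][1]-244)<50 and s[i][4]>6: print(s[i].tolist(),ce[i].round(1).tolist())
for n_,(u,v,z) in dict(ptr=(357,275,156),peg=(391.5,223,207),tape=(391,203,156),handle1=(430,222,130),handle2=(317,273,130),jar=(466,205,90),cru=(452,166,34),bomb=(264,260,172)).items():
    P=onz("top",u,v,z); print(n_,P.round(1),dep("top",u,v,D).round(1), np.degrees(np.arctan2(*(P-hub)[1::-1])).round(1),np.hypot(*(P-hub)[:2]).round(1))
```

```text
hub [578.06785602 -62.44482809 182.        ] [577.96486813 -61.53659456 182.7677712 ]
tape [[386, 198, 10, 11, 81]] [[390.5679012345679, 202.92592592592592]]
[387, 198, 4, 9, 23] [388.6, 202.0]
[391, 200, 4, 8, 20] [392.6, 203.6]
[391, 220, 4, 4, 16] [392.5, 221.5]
[384, 224, 4, 6, 8] [385.0, 226.6]
[374, 240, 8, 8, 51] [377.3, 243.6]
[362, 259, 6, 10, 18] [364.5, 263.5]
[353, 269, 10, 12, 57] [357.3, 273.9]
ptr [530.4 -31.5 156. ] [530.1 -31.  160.3] 147.0 56.9
peg [608.  -81.8 207. ] [608.2 -82.  205.6] -32.8 35.6
tape [650.5 -89.8 156. ] [650.7 -89.9 155.1] -20.7 77.5
handle1 [ 623.2 -160.9  130. ] [ 645.2 -190.2    2.1] -65.4 108.3
handle2 [535.8  33.2 130. ] [ 5.463e+02  2.980e+01 -1.000e-01] 113.9 104.6
jar [ 661.6 -237.5   90. ] [ 661.4 -237.3   90.8] -64.5 194.0
cru [ 749.6 -229.9   34. ] [ 758.3 -238.5    2.6] -44.3 239.7
bomb [553.2 119.2 172. ] [552.9 119.1 174.4] 97.8 183.4
```

View pics/c0.png

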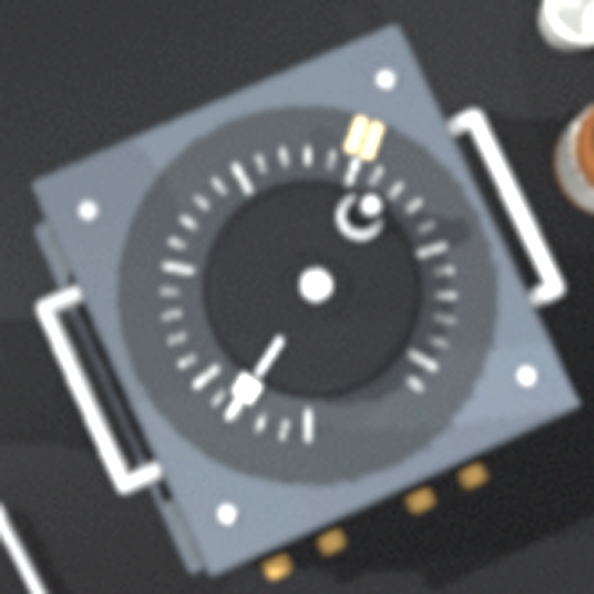

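The crop shows the hub at (316,285), the peg cap at (370,205), the tape's pen line at (364,138) and the pointer blob at (245,388). I'll close the gripper, rise and approach.

Emit:
carry_out(series=[{"tz": -0.04,"jaw": 0},{"tx": 0.03,"ty": -0.014,"jaw": 0},{"tx": 0.05,"ty": -0.0235,"jaw": 0},{"tx": 0.05,"ty": -0.0235,"jaw": 0},{"tx": 0.05,"ty": -0.0235,"jaw": 0}], force=20)

```text
invalid input at $.series[0]: expected keys tx, ty, tz, ax, ay, az, jaw
```

Emit:
carry_out(series=[{"tx": 0.05,"ty": -0.0235,"jaw": 0},{"tx": 0.05,"ty": -0.0235,"jaw": 0},{"tx": 0.05,"ty": -0.0235,"jaw": 0},{"tx": 0.05,"ty": -0.0235,"jaw": 0},{"tx": 0.05,"ty": -0.0235,"jaw": 0}])

```text
invalid input at $.series[0]: expected keys tx, ty, tz, ax, ay, az, jaw
```

Emit:
carry_out(series=[{"tx": 0.05,"ty": -0.0235,"jaw": 0},{"tx": 0.05,"ty": -0.0235,"jaw": 0},{"tx": 0.03,"ty": -0.0135,"jaw": 0},{"az": -0.18,"jaw": 0},{"az": -0.18,"jaw": 0}])

```text
invalid input at $.series[0]: expected keys tx, ty, tz, ax, ay, az, jaw
```

Emit:
carry_out(series=[{"az": -0.18,"jaw": 0},{"az": -0.18,"jaw": 0},{"az": -0.18,"jaw": 0},{"az": -0.18,"jaw": 0},{"az": -0.18,"jaw": 0}])

```text
invalid input at $.series[0]: expected keys tx, ty, tz, ax, ay, az, jaw
```

Emit:
carry_out(series=[{"az": -0.18,"jaw": 0},{"az": -0.18,"jaw": 0},{"az": -0.18,"jaw": 0},{"az": -0.18,"jaw": 0},{"az": -0.18,"jaw": 0}])

```text
invalid input at $.series[0]: expected keys tx, ty, tz, ax, ay, az, jaw
```

```bash
cat >> h.py <<'E'
from scipy.spatial.transform import Rotation as Ro
HUB=onz("top",377.4,243.8,182)[:2]
def where():
    s=status.sense(); R=Ro.from_rotvec(s["tool_rot"]).as_matrix(); P=s["tool_pos"]
    print("t",round(s["clock"],2),"P",P.round(1),"xyaw",np.degrees(np.arctan2(R[1,0],R[0,0])).round(1),"tilt",R[:,2].round(3),"F",s["force"].round(1),"gap",round(s["finger_gap"],1),"q",s["joint_pos"].round(2))
    return P,R
def toolto(x,y,z):
    P,R=where(); print("tool-frame move",(R.T@(np.array([x,y,z])-P)).round(1))
E
python3 - <<'E'
from h import *
def a(u,v,z): P=onz("top",u,v,z)[:2]-HUB; return np.degrees(np.arctan2(P[1],P[0])).round(1),np.hypot(*P).round(1)
print(HUB,"line",a(364.5,263.5,175),"ptr",a(357.3,273.9,156),"tape",a(390.6,202.9,156),a(390.9,203.,156),"peg",a(391,223,207))
toolto(627.3,-56.3,190)
E
```

```text
[578.39070488 -62.28874912] line (np.float64(146.7), np.float64(37.1)) ptr (np.float64(146.7), np.float64(55.3)) tape (np.float64(-20.4), np.float64(77.1)) (np.float64(-20.8), np.float64(77.2)) peg (np.float64(-32.2), np.float64(35.0))
t 0.1 P [ 206.4 -509.6  205. ] xyaw 22.0 tilt [-0.     0.001 -1.   ] F [ 0.3  0.3 -0.4] gap 93.9 q [-1.25  0.3   1.52 -0.    1.32 -0.07]
tool-frame move [ 560.3 -262.1   15.2]
```

The angles agree: pointer at 146.7°, line at about −20.6°, so 167° clockwise to go. The move rows need every key.

Emit:
carry_out(series=[{"tx": 0,"ty": 0,"tz": -0.04,"ax": 0,"ay": 0,"az": 0,"jaw": 0},{"tx": 0.03,"ty": -0.014,"tz": 0,"ax": 0,"ay": 0,"az": 0,"jaw": 0},{"tx": 0.05,"ty": -0.0235,"tz": 0,"ax": 0,"ay": 0,"az": 0,"jaw": 0},{"tx": 0.05,"ty": -0.0235,"tz": 0,"ax": 0,"ay": 0,"az": 0,"jaw": 0},{"tx": 0.05,"ty": -0.0235,"tz": 0,"ax": 0,"ay": 0,"az": 0,"jaw": 0}], force=20)

```text
clock: 0.72
tool_pos: [342.4, -362.4, 245.3]
tool_rot: [-3.083, -0.6, 0.0]
force: [-0.3, 0.0, -0.0]
finger_gap: 47.3
grip_force: 0.0
```

Emit:
carry_out(series=[{"tx": 0.05,"ty": -0.0235,"tz": 0,"ax": 0,"ay": 0,"az": 0,"jaw": 0},{"tx": 0.05,"ty": -0.0235,"tz": 0,"ax": 0,"ay": 0,"az": 0,"jaw": 0},{"tx": 0.05,"ty": -0.0235,"tz": 0,"ax": 0,"ay": 0,"az": 0,"jaw": 0},{"tx": 0.05,"ty": -0.0235,"tz": 0,"ax": 0,"ay": 0,"az": 0,"jaw": 0},{"tx": 0.05,"ty": -0.0235,"tz": 0,"ax": 0,"ay": 0,"az": 0,"jaw": 0}])

```text
clock: 1.35
tool_pos: [530.1, -159.5, 245.2]
tool_rot: [-3.083, -0.601, 0.001]
force: [-1.0, -0.7, -0.4]
finger_gap: 0.8
grip_force: 0.0
```

Emit:
carry_out(series=[{"tx": 0.05,"ty": -0.0235,"tz": 0,"ax": 0,"ay": 0,"az": 0,"jaw": 0},{"tx": 0.05,"ty": -0.0235,"tz": 0,"ax": 0,"ay": 0,"az": 0,"jaw": 0},{"tx": 0.03,"ty": -0.0135,"tz": 0,"ax": 0,"ay": 0,"az": 0,"jaw": 0},{"tx": 0,"ty": 0,"tz": 0,"ax": 0,"ay": 0,"az": -0.18,"jaw": 0},{"tx": 0,"ty": 0,"tz": 0,"ax": 0,"ay": 0,"az": -0.18,"jaw": 0}])

```text
clock: 1.98
tool_pos: [627.0, -55.7, 244.7]
tool_rot: [-2.922, -1.153, 0.002]
force: [-0.2, -0.5, 0.4]
finger_gap: 0.4
grip_force: 0.0
```

Emit:
carry_out(series=[{"tx": 0,"ty": 0,"tz": 0,"ax": 0,"ay": 0,"az": -0.18,"jaw": 0},{"tx": 0,"ty": 0,"tz": 0,"ax": 0,"ay": 0,"az": -0.18,"jaw": 0},{"tx": 0,"ty": 0,"tz": 0,"ax": 0,"ay": 0,"az": -0.18,"jaw": 0},{"tx": 0,"ty": 0,"tz": 0,"ax": 0,"ay": 0,"az": -0.18,"jaw": 0},{"tx": 0,"ty": 0,"tz": 0,"ax": 0,"ay": 0,"az": -0.18,"jaw": 0}])

```text
clock: 2.6
tool_pos: [626.8, -56.2, 245.0]
tool_rot: [-2.13, -2.308, 0.001]
force: [0.6, 0.9, -0.1]
finger_gap: 0.4
grip_force: 0.0
```

Emit:
carry_out(series=[{"tx": 0,"ty": 0,"tz": 0,"ax": 0,"ay": 0,"az": -0.18,"jaw": 0},{"tx": 0,"ty": 0,"tz": 0,"ax": 0,"ay": 0,"az": -0.18,"jaw": 0},{"tx": 0,"ty": 0,"tz": 0,"ax": 0,"ay": 0,"az": -0.18,"jaw": 0},{"tx": 0,"ty": 0,"tz": 0,"ax": 0,"ay": 0,"az": -0.18,"jaw": 0},{"tx": 0,"ty": 0,"tz": 0,"ax": 0,"ay": 0,"az": -0.18,"jaw": 0}])

```text
clock: 3.22
tool_pos: [626.8, -56.2, 245.0]
tool_rot: [-0.914, -3.005, 0.0]
force: [0.3, -0.3, -0.4]
finger_gap: 0.2
grip_force: 0.0
```

```bash
python3 -c "
from h import *
toolto(627.3,-56.3,183)"
```

```text
t 3.23 P [626.8 -56.2 245. ] xyaw 146.1 tilt [-0.001  0.    -1.   ] F [ 0.3 -0.3 -0.4] gap 0.2 q [-0.15  0.46  1.21  0.    1.47 -1.13]
tool-frame move [-0.5  0.2 62. ]
```

Emit:
carry_out(series=[{"tx": 0,"ty": 0,"tz": 0.02,"ax": 0,"ay": 0,"az": 0,"jaw": 0},{"tx": 0,"ty": 0,"tz": 0.015,"ax": 0,"ay": 0,"az": 0,"jaw": 0},{"tx": 0,"ty": 0,"tz": 0.01,"ax": 0,"ay": 0,"az": 0,"jaw": 0},{"tx": 0,"ty": 0,"tz": 0.01,"ax": 0,"ay": 0,"az": 0,"jaw": 0},{"tx": 0,"ty": 0,"tz": 0.006,"ax": 0,"ay": 0,"az": 0,"jaw": 0}])

```text
clock: 3.85
tool_pos: [626.9, -56.2, 183.9]
tool_rot: [-0.924, -3.002, 0.0]
force: [-0.2, -0.4, 0.8]
finger_gap: 0.4
grip_force: 0.0
```

Run:
```python
from h import *
P,R=where(); im,D=get_image("top"); im2,_=get_image("side")
a=cv2.resize(im[165:315,300:450],(560,560),interpolation=cv2.INTER_CUBIC)
b=cv2.resize(im2[170:320,230:450][:, :150],(560,560)) if 0 else cv2.resize(im2[190:300,240:400],(640,440),interpolation=cv2.INTER_CUBIC)
cv2.imwrite("pics/s1.png",cv2.convertScaleAbs(b,alpha=1.5))
```

```text
t 3.85 P [626.9 -56.2 183.9] xyaw 145.8 tilt [-0.  0. -1.] F [-0.2 -0.4  0.8] gap 0.4 q [-0.15  0.49  1.3  -0.    1.35 -1.12]
```

View pics/s1.png

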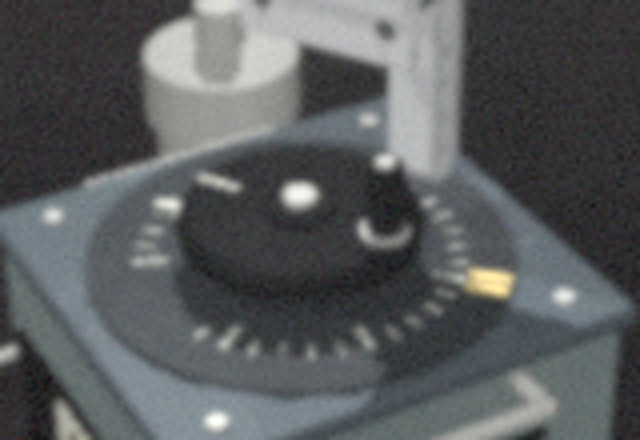

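The side view shows the closed fingers at (425,150), just behind the peg at (385,200) on its trailing side, with a gap between them. I'll close the gap now.

Emit:
carry_out(series=[{"tx": 0,"ty": -0.005,"tz": 0,"ax": 0,"ay": 0,"az": 0,"jaw": 0},{"tx": 0,"ty": -0.004,"tz": 0,"ax": 0,"ay": 0,"az": 0,"jaw": 0},{"tx": 0,"ty": -0.003,"tz": 0,"ax": 0,"ay": 0,"az": 0,"jaw": 0},{"tx": 0,"ty": 0,"tz": 0,"ax": 0,"ay": 0,"az": 0,"jaw": 0}])

```text
clock: 4.45
tool_pos: [620.2, -66.4, 184.6]
tool_rot: [0.924, 3.002, 0.0]
force: [-0.2, 0.1, -0.3]
finger_gap: 0.5
grip_force: 0.0
```

```bash
cat >> h.py <<'E'
def circ(al):
    P,R=where(); h=(R.T@np.append(HUB-P[:2],0))[:2]; c,s=np.cos(al),np.sin(al)
    print("hub in tool",h.round(1),"step",(h-np.array([[c,-s],[s,c]])@h).round(2),"implied peg angle(20mm)",np.degrees(np.arctan2(*((P-20*R[:,1])[:2]-HUB)[::-1])).round(1))
E
python3 -c "
from h import *
circ(.1)"
```

```text
t 4.45 P [620.2 -66.4 184.6] xyaw 145.8 tilt [ 0. -0. -1.] F [-0.2  0.1 -0.3] gap 0.5 q [-0.17  0.48  1.32  0.    1.34 -1.14]
hub in tool [ 36.9 -20.1] step [-1.82 -3.78] implied peg angle(20mm) -34.1
```

Emit:
carry_out(series=[{"tx": -0.0018,"ty": -0.0038,"tz": 0,"ax": 0,"ay": 0,"az": 0.1,"jaw": 0},{"tx": -0.0018,"ty": -0.0038,"tz": 0,"ax": 0,"ay": 0,"az": 0.1,"jaw": 0},{"tx": -0.0018,"ty": -0.0038,"tz": 0,"ax": 0,"ay": 0,"az": 0.1,"jaw": 0},{"tx": -0.0018,"ty": -0.0038,"tz": 0,"ax": 0,"ay": 0,"az": 0.1,"jaw": 0}])

```text
clock: 4.95
tool_pos: [615.9, -81.9, 184.7]
tool_rot: [1.505, 2.756, 0.002]
force: [5.3, 0.8, -2.1]
finger_gap: 0.3
grip_force: 2.4
```

Run:
```python
from h import *
circ(.1)
im,_=get_image("side"); im2,_=get_image("top")
b=cv2.resize(im[190:300,240:400],(560,385),interpolation=cv2.INTER_CUBIC)
a=cv2.resize(im2[190:300,320:430],(385,385),interpolation=cv2.INTER_CUBIC)
cv2.imwrite("pics/s2.png",cv2.convertScaleAbs(np.hstack([b[:,:400],a]),alpha=1.5))
```

```text
t 4.95 P [615.9 -81.9 184.7] xyaw 122.7 tilt [ 0.002  0.    -1.   ] F [ 5.3  0.8 -2.1] gap 0.3 q [-0.19  0.47  1.33  0.    1.34 -0.76]
hub in tool [ 36.8 -20.9] step [-1.9  -3.78] implied peg angle(20mm) -55.9
```

View pics/s2.png

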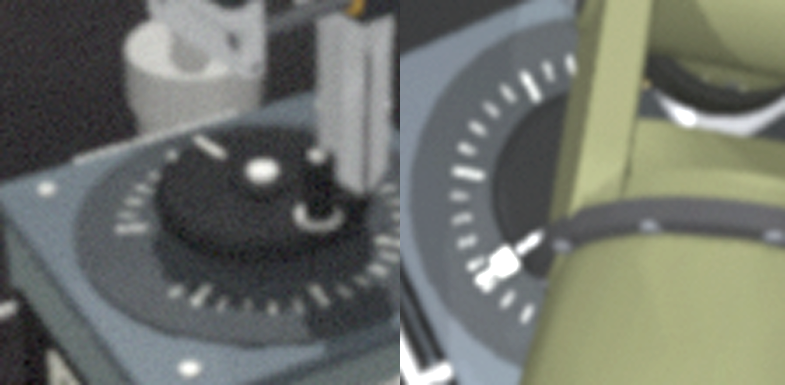

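The pushing works: the side view has the finger against the peg at (320,190), and the pointer in the top view has moved to about 128°. About 2.6 rad remain, so I'll do 2.0 rad before looking again.

Emit:
carry_out(series=[{"tx": -0.0019,"ty": -0.0038,"tz": 0,"ax": 0,"ay": 0,"az": 0.1,"jaw": 0},{"tx": -0.0019,"ty": -0.0038,"tz": 0,"ax": 0,"ay": 0,"az": 0.1,"jaw": 0},{"tx": -0.0019,"ty": -0.0038,"tz": 0,"ax": 0,"ay": 0,"az": 0.1,"jaw": 0},{"tx": -0.0019,"ty": -0.0038,"tz": 0,"ax": 0,"ay": 0,"az": 0.1,"jaw": 0},{"tx": -0.0019,"ty": -0.0038,"tz": 0,"ax": 0,"ay": 0,"az": 0.1,"jaw": 0}])

```text
clock: 5.68
tool_pos: [601.6, -98.1, 184.7]
tool_rot: [2.137, 2.3, 0.001]
force: [5.1, -2.6, -1.2]
finger_gap: 0.8
grip_force: 2.6
```

Emit:
carry_out(series=[{"tx": -0.0019,"ty": -0.0038,"tz": 0,"ax": 0,"ay": 0,"az": 0.1,"jaw": 0},{"tx": -0.0019,"ty": -0.0038,"tz": 0,"ax": 0,"ay": 0,"az": 0.1,"jaw": 0},{"tx": -0.0019,"ty": -0.0038,"tz": 0,"ax": 0,"ay": 0,"az": 0.1,"jaw": 0},{"tx": -0.0019,"ty": -0.0038,"tz": 0,"ax": 0,"ay": 0,"az": 0.1,"jaw": 0},{"tx": -0.0019,"ty": -0.0038,"tz": 0,"ax": 0,"ay": 0,"az": 0.1,"jaw": 0}])

```text
clock: 6.3
tool_pos: [581.5, -105.4, 184.7]
tool_rot: [2.64, 1.699, 0.0]
force: [2.9, -4.8, -0.5]
finger_gap: 0.4
grip_force: 2.6
```

```bash
python3 -c "
from h import *
circ(.1)"
```

```text
t 6.3 P [ 581.5 -105.4  184.7] xyaw 65.5 tilt [ 0.001 -0.001 -1.   ] F [ 2.9 -4.8 -0.5] gap 0.4 q [-0.24  0.41  1.43 -0.    1.31  0.19]
hub in tool [ 38.  -20.7] step [-1.88 -3.9 ] implied peg angle(20mm) -113.4
```

Emit:
carry_out(series=[{"tx": -0.0019,"ty": -0.0039,"tz": 0,"ax": 0,"ay": 0,"az": 0.1,"jaw": 0},{"tx": -0.0019,"ty": -0.0039,"tz": 0,"ax": 0,"ay": 0,"az": 0.1,"jaw": 0},{"tx": -0.0019,"ty": -0.0039,"tz": 0,"ax": 0,"ay": 0,"az": 0.1,"jaw": 0},{"tx": -0.0019,"ty": -0.0039,"tz": 0,"ax": 0,"ay": 0,"az": 0.1,"jaw": 0},{"tx": -0.0019,"ty": -0.0039,"tz": 0,"ax": 0,"ay": 0,"az": 0.1,"jaw": 0}])

```text
clock: 6.92
tool_pos: [560.0, -101.9, 184.6]
tool_rot: [2.979, 0.993, -0.001]
force: [-0.1, -5.8, 0.5]
finger_gap: 0.4
grip_force: 2.6
```

Emit:
carry_out(series=[{"tx": -0.0019,"ty": -0.0039,"tz": 0,"ax": 0,"ay": 0,"az": 0.1,"jaw": 0},{"tx": -0.0019,"ty": -0.0039,"tz": 0,"ax": 0,"ay": 0,"az": 0.1,"jaw": 0},{"tx": -0.0019,"ty": -0.0039,"tz": 0,"ax": 0,"ay": 0,"az": 0.1,"jaw": 0},{"tx": -0.0019,"ty": -0.0039,"tz": 0,"ax": 0,"ay": 0,"az": 0.1,"jaw": 0}])

```text
clock: 7.42
tool_pos: [545.8, -91.7, 184.7]
tool_rot: [3.117, 0.382, -0.001]
force: [-2.0, -5.5, 1.0]
finger_gap: 0.2
grip_force: 2.5
```

Run:
```python
from h import *
circ(.1)
im,_=get_image("side"); im2,_=get_image("top")
b=cv2.resize(im[190:300,240:400],(582,400),interpolation=cv2.INTER_CUBIC)
a=cv2.resize(im2[190:300,345:415],(218,343),interpolation=cv2.INTER_CUBIC)
o=np.zeros((400,800,3),np.uint8); o[:,:582]=b; o[:343,582:]=a
cv2.imwrite("pics/s3.png",cv2.convertScaleAbs(o,alpha=1.5))
```

```text
t 7.42 P [545.8 -91.7 184.7] xyaw 14.0 tilt [-0.001 -0.002 -1.   ] F [-2.  -5.5  1. ] gap 0.2 q [-0.23  0.33  1.54 -0.    1.28  1.1 ]
hub in tool [ 38.7 -20.6] step [-1.87 -3.97] implied peg angle(20mm) -165.1
```

View pics/s3.png

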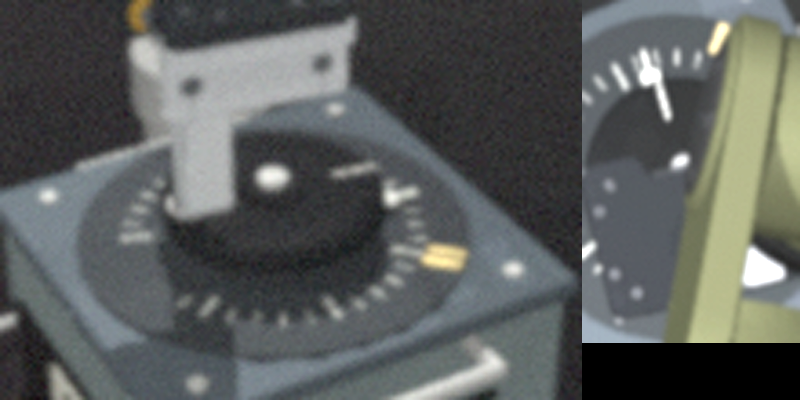

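The side view shows the pointer blob at (400,192) and the tape at (443,257). In the top view the pointer is at (650,75), still short of the tape at (718,38). I'll compute the angles.

```bash
cat >> h.py <<'E'
def ang(n,u,v,z,hub=HUB): P=onz(n,u,v,z)[:2]-hub; return np.degrees(np.arctan2(P[1],P[0])).round(1),np.hypot(*P).round(1)
def measure(n):
    im,_=get_image(n); hu,hv=proj(n,[*HUB,182])[0]
    hsv=cv2.cvtColor(im,cv2.COLOR_BGR2HSV)
    g=im.min(2)
    N,l,s,c=cv2.connectedComponentsWithStats(((g>110)*255).astype(np.uint8))
    N2,l2,s2,c2=cv2.connectedComponentsWithStats(cv2.inRange(hsv,(12,45,110),(38,255,255)))
    hub=HUB
    for i in range(1,N):
        if np.hypot(*(c[i]-[hu,hv]))<4: hub=onz(n,*c[i],182)[:2]
    print(n,"hub",hub.round(1))
    for k,(S,C) in dict(w=(s,c),tape=(s2,c2)).items():
        for i in range(1,len(S)):
            z=156; a=ang(n,*C[i],156,hub)
            if a[1]<85 and S[i][4]>5: print(k,C[i].round(1),S[i][4],"z156",a,"z175",ang(n,*C[i],175,hub))
    return im
E
python3 -c "
from h import *
measure('side'); measure('top')"
```

```text
side hub [578.3 -65.6]
w [314.4 237.9] 35 z156 (np.float64(86.2), np.float64(39.0)) z175 (np.float64(86.2), np.float64(10.5))
w [348.8 243.6] 21 z156 (np.float64(15.9), np.float64(60.0)) z175 (np.float64(-11.7), np.float64(54.7))
w [359.7 261.2] 9 z156 (np.float64(-26.4), np.float64(76.0)) z175 (np.float64(-43.0), np.float64(86.8))
tape [361.4 260.2] 69 z156 (np.float64(-23.7), np.float64(77.8)) z175 (np.float64(-40.5), np.float64(87.6))
top hub [582.3 -60.2]
w [388.4 201.2] 33 z156 (np.float64(-19.5), np.float64(75.6)) z175 (np.float64(-18.3), np.float64(70.8))
w [367.3 214.5] 110 z156 (np.float64(12.2), np.float64(49.6)) z175 (np.float64(15.8), np.float64(46.7))
w [375. 208.] 11 z156 (np.float64(-2.5), np.float64(59.6)) z175 (np.float64(-0.1), np.float64(55.8))
w [356.9 214.3] 23 z156 (np.float64(29.6), np.float64(56.1)) z175 (np.float64(33.2), np.float64(54.1))
w [350.2 216. ] 6 z156 (np.float64(40.4), np.float64(60.2)) z175 (np.float64(43.8), np.float64(58.7))
w [345.5 221. ] 6 z156 (np.float64(51.4), np.float64(59.9)) z175 (np.float64(54.7), np.float64(59.1))
w [341.6 226.2] 8 z
[... 538 characters left out ...]
.float64(63.6)) z175 (np.float64(114.3), np.float64(65.5))
w [341.3 265.1] 11 z156 (np.float64(123.3), np.float64(65.0)) z175 (np.float64(124.0), np.float64(67.1))
w [345.7 270.1] 23 z156 (np.float64(133.0), np.float64(64.4)) z175 (np.float64(133.2), np.float64(66.6))
w [401.9 275.9] 130 z156 (np.float64(-139.8), np.float64(70.1)) z175 (np.float64(-142.7), np.float64(69.2))
w [349.5 276. ] 6 z156 (np.float64(142.6), np.float64(67.5)) z175 (np.float64(142.2), np.float64(69.6))
tape [388.4 201.9] 47 z156 (np.float64(-19.8), np.float64(74.5)) z175 (np.float64(-18.6), np.float64(69.8))
tape [398.1 270.3] 1864 z156 (np.float64(-138.5), np.float64(59.2)) z175 (np.float64(-142.0), np.float64(58.4))
```

About 38° remain, so I'll advance 0.5 rad.

Emit:
carry_out(series=[{"tx": -0.0019,"ty": -0.004,"tz": 0,"ax": 0,"ay": 0,"az": 0.1,"jaw": 0},{"tx": -0.0019,"ty": -0.004,"tz": 0,"ax": 0,"ay": 0,"az": 0.1,"jaw": 0},{"tx": -0.0019,"ty": -0.004,"tz": 0,"ax": 0,"ay": 0,"az": 0.1,"jaw": 0},{"tx": -0.0019,"ty": -0.004,"tz": 0,"ax": 0,"ay": 0,"az": 0.1,"jaw": 0},{"tx": -0.0019,"ty": -0.004,"tz": 0,"ax": 0,"ay": 0,"az": 0.1,"jaw": 0}])

```text
clock: 8.25
tool_pos: [535.9, -71.9, 184.6]
tool_rot: [3.115, -0.402, 0.0]
force: [1.0, -4.2, 1.0]
finger_gap: 0.6
grip_force: 2.0
```

Run:
```python
from h import *
circ(.05)
im=measure("side"); im2,_=get_image("top")
b=cv2.resize(im[205:285,290:390],(500,400),interpolation=cv2.INTER_CUBIC)
a=cv2.resize(im2[190:270,350:410],(300,400),interpolation=cv2.INTER_CUBIC)
cv2.imwrite("pics/s4.png",cv2.convertScaleAbs(np.hstack([b,a]),alpha=1.5))
```

```text
t 8.25 P [535.9 -71.9 184.6] xyaw -14.7 tilt [ 0.    -0.001 -1.   ] F [ 1.  -4.2  1. ] gap 0.6 q [-0.2   0.3   1.57 -0.    1.27  1.63]
hub in tool [ 38.7 -20. ] step [-0.95 -1.96] implied peg angle(20mm) 165.4
side hub [578.4 -65.7]
w [314.5 238. ] 28 z156 (np.float64(86.2), np.float64(38.9)) z175 (np.float64(86.2), np.float64(10.5))
w [349.6 254.1] 43 z156 (np.float64(-13.2), np.float64(56.4)) z175 (np.float64(-37.6), np.float64(64.2))
tape [361.5 260.1] 66 z156 (np.float64(-23.4), np.float64(77.7)) z175 (np.float64(-40.3), np.float64(87.3))
```

View pics/s4.png

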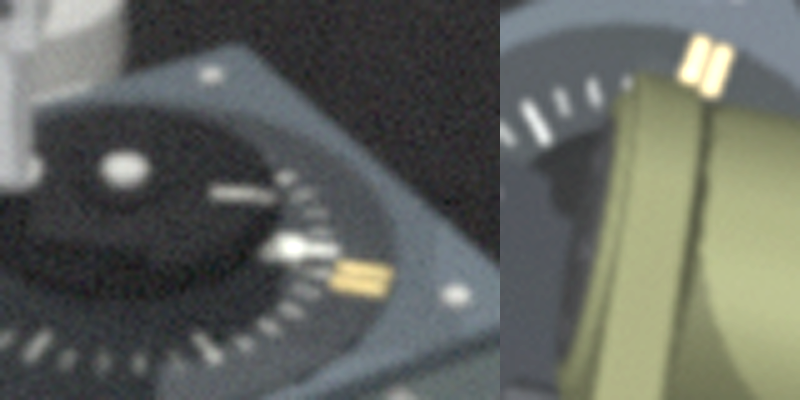

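In the side view the pointer tip is at (335,248) and the pen line starts at about (333,275), roughly 9° further on. I'll advance 0.12 rad, then check.

Emit:
carry_out(series=[{"tx": -0.00095,"ty": -0.002,"tz": 0,"ax": 0,"ay": 0,"az": 0.05,"jaw": 0},{"tx": -0.0008,"ty": -0.0016,"tz": 0,"ax": 0,"ay": 0,"az": 0.04,"jaw": 0},{"tx": -0.0006,"ty": -0.0012,"tz": 0,"ax": 0,"ay": 0,"az": 0.03,"jaw": 0},{"tx": 0,"ty": 0,"tz": 0,"ax": 0,"ay": 0,"az": 0,"jaw": 0}])

```text
clock: 8.85
tool_pos: [535.1, -66.4, 184.5]
tool_rot: [3.087, -0.583, 0.001]
force: [0.0, -3.9, 1.0]
finger_gap: 0.2
grip_force: 1.5
```

Run:
```python
from h import *
circ(.03)
im=measure("side")
for _ in range(7): im=im.astype(float)+get_image("side")[0]
im=(im/8).clip(0,255).astype(np.uint8); cv2.imwrite("pics/s5full.png",im)
b=cv2.resize(im[230:280,310:380],(770,550),interpolation=cv2.INTER_CUBIC)
cv2.imwrite("pics/s5.png",cv2.convertScaleAbs(b,alpha=1.4))
```

```text
t 8.85 P [535.1 -66.4 184.5] xyaw -21.4 tilt [ 0. -0. -1.] F [ 0.  -3.9  1. ] gap 0.2 q [-0.19  0.29  1.58 -0.    1.27  1.75]
hub in tool [ 38.8 -19.6] step [-0.57 -1.17] implied peg angle(20mm) 158.1
side hub [578.3 -65.9]
w [314.4 238.1] 27 z156 (np.float64(86.2), np.float64(38.9)) z175 (np.float64(86.2), np.float64(10.5))
w [349.5 256.9] 44 z156 (np.float64(-20.7), np.float64(57.5)) z175 (np.float64(-42.9), np.float64(68.0))
tape [361.5 260.2] 64 z156 (np.float64(-23.4), np.float64(77.9)) z175 (np.float64(-40.2), np.float64(87.5))
```

View pics/s5.png

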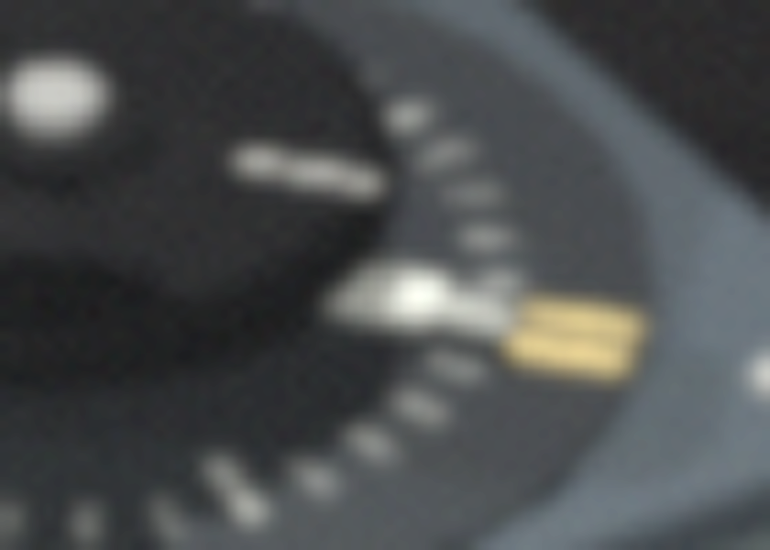

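The pointer tip is at (510,322) and the pen line runs from (515,331) to (640,350), so about 2° remain. I'll nudge it, then measure the tip against the line's dark valley.

Emit:
carry_out(series=[{"tx": -0.0003,"ty": -0.0006,"tz": 0,"ax": 0,"ay": 0,"az": 0.015,"jaw": 0},{"tx": -0.0003,"ty": -0.0006,"tz": 0,"ax": 0,"ay": 0,"az": 0.015,"jaw": 0},{"tx": 0,"ty": 0,"tz": 0,"ax": 0,"ay": 0,"az": 0,"jaw": 0}])

```text
clock: 9.62
tool_pos: [534.8, -65.0, 184.4]
tool_rot: [-3.077, 0.633, 0.0]
force: [0.3, -3.7, 0.9]
finger_gap: 0.5
grip_force: 1.6
```

```bash
cat > prof.py <<'E'
from h import *
# average frames, sample brightness vs angle on rings around the hub as seen by this camera
import sys
def run(n,k=8):
    im=sum(get_image(n)[0].astype(np.float32) for _ in range(k))/k
    s=cv2.resize(im[220:280,300:390] if n=="side" else im,None,fx=1,fy=1)
    hub=HUB
    g=im.min(2); u,v=proj(n,[*HUB,182])[0]; N,l,st,c=cv2.connectedComponentsWithStats(((g>110)*255).astype(np.uint8))
    for i in range(1,N):
        if np.hypot(*(c[i]-[u,v]))<4: hub=onz(n,*c[i],182)[:2]
    A=np.arange(-40,0,.25)
    def ring(r,z):
        P=np.c_[hub[0]+r*np.cos(np.radians(A)),hub[1]+r*np.sin(np.radians(A)),np.full(len(A),z)]
        q=proj(n,P).astype(np.float32); return cv2.remap(im.astype(np.float32),q[:,0].copy(),q[:,1].copy(),cv2.INTER_CUBIC).reshape(len(A),3)
    for r,z,ch in ((36,175,1),(40,175,1),(44,175,1),(60,156,1),(64,156,1),(67,156,1),(73,156,1),(76,156,1),(79,156,1),(82,156,1)):
        p=ring(r,z)[:,ch]; 
        if r<70: w=np.clip(p-(p.max()+np.median(p))/2,0,None); print(r,"bright at",round((A*w).sum()/w.sum(),1),"max",p.max().round())
        else:
            from scipy.signal import argrelextrema
            mx=argrelextrema(p,np.greater,order=3)[0]; mn=argrelextrema(p,np.less,order=3)[0]
            print(r,"peaks",[(A[i],int(p[i])) for i in mx if p[i]>90],"valleys",[(A[i],int(p[i])) for i in mn if p[i]>85])
    return im
im=run(sys.argv[1]); cv2.imwrite(f"pics/{sys.argv[2]}f.png",im)
if sys.argv[1]=="side": cv2.imwrite(f"pics/{sys.argv[2]}.png",cv2.convertScaleAbs(cv2.resize(im[230:280,310:380],(770,550),interpolation=cv2.INTER_CUBIC),alpha=1.4))
circ(.02)
E
python3 prof.py side s6
```

```text
36 bright at -22.0 max 123.0
40 bright at -22.7 max 109.0
44 bright at -22.7 max 121.0
60 bright at -23.1 max 132.0
64 bright at -23.0 max 139.0
67 bright at -23.2 max 126.0
73 peaks [(np.float64(-26.0), 146), (np.float64(-20.75), 134)] valleys [(np.float64(-22.25), 131)]
76 peaks [(np.float64(-26.0), 145), (np.float64(-20.5), 139)] valleys [(np.float64(-23.25), 133)]
79 peaks [(np.float64(-26.0), 149), (np.float64(-21.0), 143)] valleys [(np.float64(-23.0), 134)]
82 peaks [(np.float64(-25.75), 149), (np.float64(-20.75), 139)] valleys [(np.float64(-22.5), 132)]
t 10.03 P [534.9 -65.  184.4] xyaw -23.2 tilt [-0.  0. -1.] F [ 1.2 -3.7  2.3] gap 0.7 q [-0.19  0.29  1.58  0.    1.27  1.79]
hub in tool [ 39.  -19.6] step [-0.38 -0.78] implied peg angle(20mm) 156.2[ WARN:0@8.098] global loadsave.cpp:1063 imwrite_ Unsupported depth image for selected encoder is fallbacked to CV_8U.
```

View pics/s6.png

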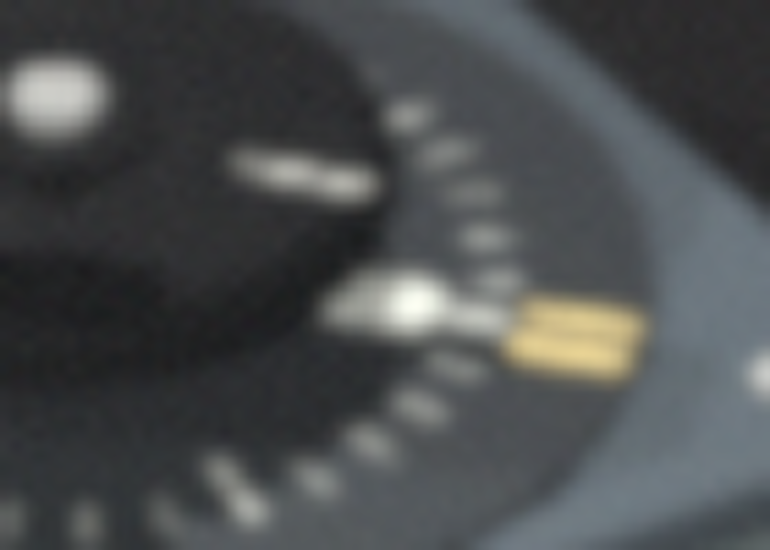

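The pointer reads about −22.9° and the line about −23.0° in the same view, so they line up. I'll back off from the peg, rise clear and verify from above.

Emit:
carry_out(series=[{"tx": 0,"ty": 0.005,"tz": 0,"ax": 0,"ay": 0,"az": 0,"jaw": 0},{"tx": 0,"ty": 0.01,"tz": 0,"ax": 0,"ay": 0,"az": 0,"jaw": 0},{"tx": 0,"ty": 0,"tz": -0.02,"ax": 0,"ay": 0,"az": 0,"jaw": 0},{"tx": 0,"ty": 0,"tz": -0.05,"ax": 0,"ay": 0,"az": 0,"jaw": 0},{"tx": -0.05,"ty": 0,"tz": -0.02,"ax": 0,"ay": 0,"az": 0,"jaw": 0}])

```text
clock: 10.65
tool_pos: [483.7, -59.9, 276.3]
tool_rot: [-3.077, 0.634, -0.004]
force: [-0.8, 0.4, 0.6]
finger_gap: 0.5
grip_force: 0.0
```

Emit:
carry_out(series=[{"tx": -0.05,"ty": 0.03,"tz": 0,"ax": 0,"ay": 0,"az": 0,"jaw": 0},{"tx": -0.02,"ty": 0.06,"tz": 0,"ax": 0,"ay": 0,"az": 0,"jaw": 0},{"tx": 0,"ty": 0.06,"tz": 0,"ax": 0,"ay": 0,"az": 0,"jaw": 0},{"tx": 0,"ty": 0.06,"tz": 0,"ax": 0,"ay": 0,"az": 0,"jaw": 0},{"tx": 0,"ty": 0.06,"tz": 0,"ax": 0,"ay": 0,"az": 0,"jaw": 0}])

```text
clock: 11.28
tool_pos: [311.2, -280.8, 274.7]
tool_rot: [3.077, -0.632, 0.001]
force: [1.3, -0.0, 0.1]
finger_gap: 0.7
grip_force: 0.0
```

```bash
python3 prof.py top t7 2>/dev/null; python3 prof.py side s7 2>/dev/null
python3 - <<'E'
import cv2,numpy as np
a=cv2.imread("pics/t7f.png"); o=cv2.imread("pics/top0.png")
d=cv2.absdiff(a,o).max(2)
z=cv2.resize(a[180:310,310:440],(520,520),interpolation=cv2.INTER_CUBIC)
w=cv2.resize(a[140:330,230:490],(280,205)); p=np.zeros((520,280,3),np.uint8); p[:205]=w; p[260:465]=cv2.merge([cv2.resize(d[140:330,230:490],(280,205))]*3)
cv2.imwrite("pics/t7.png",cv2.convertScaleAbs(np.hstack([z,p]),alpha=1.4))
E
```

```text
36 bright at -25.0 max 186.0
40 bright at -25.0 max 194.0
44 bright at -24.9 max 165.0
60 bright at -24.1 max 212.0
64 bright at -21.3 max 186.0
67 bright at -24.5 max 193.0
73 peaks [(np.float64(-23.5), 220), (np.float64(-17.5), 225)] valleys [(np.float64(-20.75), 164)]
76 peaks [(np.float64(-23.5), 223), (np.float64(-17.75), 221)] valleys [(np.float64(-20.5), 161)]
79 peaks [(np.float64(-23.5), 221), (np.float64(-17.75), 223)] valleys [(np.float64(-20.75), 169)]
82 peaks [(np.float64(-23.25), 222), (np.float64(-18.0), 224)] valleys [(np.float64(-20.75), 166)]
t 11.68 P [ 313.2 -278.2  274.5] xyaw -23.1 tilt [ 0.  0. -1.] F [-0.5 -0.4 -0.2] gap 0.5 q [-0.81 -0.05  1.75  0.    1.44  1.16]
hub in tool [ 159.1 -302.6] step [-6.02 -3.24] implied peg angle(20mm) -142.5
36 bright at -22.3 max 129.0
40 bright at -23.0 max 117.0
44 bright at -22.9 max 123.0
60 bright at -23.3 max 144.0
64 bright at -23.1 max 153.0
67 bright at -23.4 max 139.0
73 peaks [(np.float64(-26.25), 159), (np.float64(-20.75), 153)] valleys [(np.float64(-22.75), 147)]
76 peaks [(np.float64(-26.0), 164), (np.float64(-20.5), 157)] valleys [(np.float64(-23.5), 150)]
79 peaks [(np.float64(-26.25), 167), (np.float64(-21.0), 160)] valleys [(np.float64(-23.0), 150)]
82 peaks [(np.float64(-25.75), 166), (np.float64(-20.75), 156)] valleys [(np.float64(-22.5), 147)]
t 12.07 P [ 312.9 -278.9  274.5] xyaw -23.2 tilt [ 0. -0. -1.] F [-0.3 -0.3  0.4] gap 0.6 q [-0.82 -0.05  1.75 -0.    1.44  1.16]
hub in tool [ 158.7 -303.7] step [-6.04 -3.24] implied peg angle(20mm) -142.4
```

View pics/t7.png

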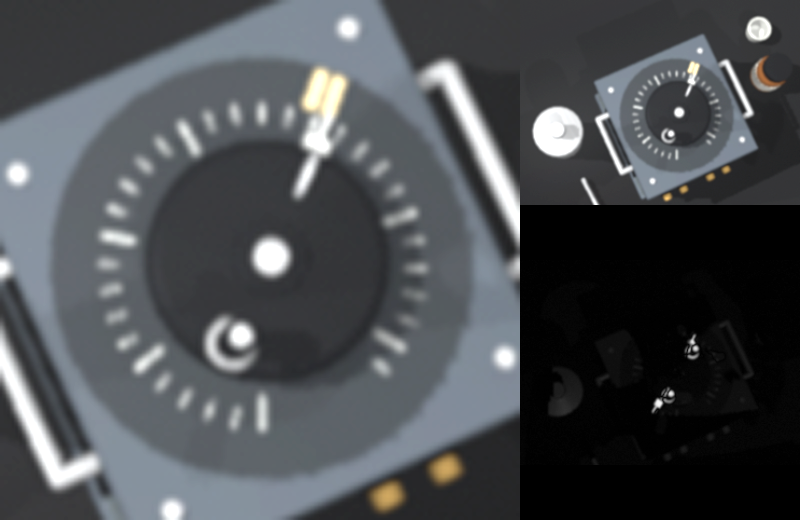

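From above, the white line reads −25° and the pen line −20.7°, a small overshoot that the side view did not show. The pointer's bright area is mixed with a printed tick near −21°. I'll separate them by differencing against the first pictures.

```bash
cat > d.py <<'E'
from h import *
import sys
def go(n,f0,f1,hub,sel):
    a=cv2.imread(f1).astype(np.float32).min(2); o=cv2.imread(f0).astype(np.float32).min(2)
    d=a-cv2.GaussianBlur(o,(3,3),0.5)
    A=np.arange(*sel,.25)
    for r,z in ((30,175),(34,175),(38,175),(42,175),(46,175),(52,156),(55,156),(58,156),(61,156),(64,156),(67,156)):
        q=proj(n,np.c_[hub[0]+r*np.cos(np.radians(A)),hub[1]+r*np.sin(np.radians(A)),np.full(len(A),z)]).astype(np.float32)
        row=[]
        for im in (d,a):
            p=cv2.remap(im,q[:,0].copy(),q[:,1].copy(),cv2.INTER_CUBIC).ravel(); w=np.clip(p-p.max()*.5,0,None); row+=[round((A*w).sum()/w.sum(),1),int(p.max())]
        print(n,r,"diff",row[:2],"raw",row[2:])
go("top","pics/top0.png",sys.argv[1],HUB,(-40,-5))
if len(sys.argv)<4: go("top",sys.argv[1],"pics/top0.png",HUB,(130,165))
go("side","pics/side0.png",sys.argv[2],onz("side",*proj("top",[0,0,0])[0],182)[:2]*0+HUB,(-40,-5))
a=cv2.imread("pics/top0.png")
# tape centroid & tick angles from the untouched picture
A=np.arange(-60,20,.25); 
for r,z in((62,154),(64,154)):
    q=proj("top",np.c_[HUB[0]+r*np.cos(np.radians(A)),HUB[1]+r*np.sin(np.radians(A)),np.full(len(A),z)]).astype(np.float32)
    p=cv2.remap(a.min(2).astype(np.float32),q[:,0].copy(),q[:,1].copy(),cv2.INTER_CUBIC).ravel()
    from scipy.signal import find_peaks
    print("ticks",A[find_peaks(p,prominence=15)[0]])
E
python3 d.py pics/t7f.png pics/s7f.png
```

```text
top 30 diff [np.float64(-22.5), 18] raw [np.float64(-24.5), 139]
top 34 diff [np.float64(-25.7), 52] raw [np.float64(-24.5), 180]
top 38 diff [np.float64(-26.0), 121] raw [np.float64(-24.6), 190]
top 42 diff [np.float64(-25.5), 95] raw [np.float64(-24.6), 179]
top 46 diff [np.float64(-24.8), 68] raw [np.float64(-24.5), 147]
top 52 diff [np.float64(-25.8), 84] raw [np.float64(-25.1), 143]
top 55 diff [np.float64(-26.1), 155] raw [np.float64(-24.6), 211]
top 58 diff [np.float64(-25.6), 164] raw [np.float64(-24.4), 229]
top 61 diff [np.float64(-24.8), 122] raw [np.float64(-23.0), 195]
top 64 diff [np.float64(-24.8), 112] raw [np.float64(-21.7), 183]
top 67 diff [np.float64(-24.8), 100] raw [np.float64(-22.7), 190]
top 30 diff [np.float64(146.8), 83] raw [np.float64(146.5), 175]
top 34 diff [np.float64(147.3), 82] raw [np.float64(146.5), 177]
top 38 diff [np.float64(147.9), 95] raw [np.float64(146.4), 171]
top 42 diff [np.float64(147.4), 37] raw [np.float64(146.4), 178]
top 46 diff [np.float64(145.3), 56] raw [np.float64(146.4), 153]
top 52 diff [np.float64(146.7), 178] raw [np.float64(1
[... 481 characters left out ...]
iff [np.float64(-27.1), 99] raw [np.float64(-27.2), 121]
side 42 diff [np.float64(-27.1), 73] raw [np.float64(-27.2), 113]
side 46 diff [np.float64(-24.5), 27] raw [np.float64(-26.9), 114]
side 52 diff [np.float64(-26.7), 101] raw [np.float64(-25.7), 142]
side 55 diff [np.float64(-26.3), 105] raw [np.float64(-25.9), 171]
side 58 diff [np.float64(-24.4), 80] raw [np.float64(-26.1), 166]
side 61 diff [np.float64(-24.6), 46] raw [np.float64(-23.2), 140]
side 64 diff [np.float64(-24.8), 47] raw [np.float64(-22.0), 144]
side 67 diff [np.float64(-24.0), 37] raw [np.float64(-24.2), 142]
ticks [-50.75 -40.75 -30.75 -20.75 -10.75  -0.5    9.25]
ticks [-50.5  -40.75 -30.75 -20.75 -11.    -0.5    9.25]
```

Both views put the pointer at about −24.6° and the pen line at −20.7°, so it is roughly 3.8° past. I'll return to the other side of the peg and push it back by that amount.

Emit:
carry_out(series=[{"tx": 0.017,"ty": -0.048,"tz": 0,"ax": 0,"ay": 0,"az": 0,"jaw": 0},{"tx": 0.017,"ty": -0.048,"tz": 0,"ax": 0,"ay": 0,"az": 0,"jaw": 0},{"tx": 0.017,"ty": -0.048,"tz": 0,"ax": 0,"ay": 0,"az": 0,"jaw": 0},{"tx": 0.017,"ty": -0.048,"tz": 0,"ax": 0,"ay": 0,"az": 0,"jaw": 0},{"tx": 0.017,"ty": -0.048,"tz": 0,"ax": 0,"ay": 0,"az": 0,"jaw": 0}])

```text
clock: 12.7
tool_pos: [486.5, -90.5, 274.5]
tool_rot: [3.077, -0.632, 0.0]
force: [0.6, -0.6, 0.5]
finger_gap: 0.5
grip_force: 0.0
```

Emit:
carry_out(series=[{"tx": 0.017,"ty": -0.048,"tz": 0,"ax": 0,"ay": 0,"az": 0,"jaw": 0},{"tx": 0.019,"ty": -0.048,"tz": 0,"ax": 0,"ay": 0,"az": 0.02,"jaw": 0},{"tx": 0,"ty": 0,"tz": 0.02,"ax": 0,"ay": 0,"az": 0,"jaw": 0},{"tx": 0,"ty": 0,"tz": 0.02,"ax": 0,"ay": 0,"az": 0,"jaw": 0},{"tx": 0,"ty": 0,"tz": 0,"ax": 0,"ay": 0,"az": 0,"jaw": 0}])

```text
clock: 13.32
tool_pos: [555.9, -17.8, 233.2]
tool_rot: [3.071, -0.663, -0.004]
force: [-0.6, 1.0, 0.7]
finger_gap: 0.7
grip_force: 0.0
```

```bash
python3 -c "
from h import *
toolto(557.1,-17.4,184.5)"
```

```text
t 13.32 P [555.9 -17.8 233.2] xyaw -24.4 tilt [-0.003  0.    -1.   ] F [-0.6  1.   0.7] gap 0.7 q [-0.1   0.3   1.46  0.    1.39  1.9 ]
tool-frame move [ 1.  -0.9 48.7]
```

Emit:
carry_out(series=[{"tx": 0.001,"ty": 0,"tz": 0.02,"ax": 0,"ay": 0,"az": 0,"jaw": 0},{"tx": 0,"ty": 0,"tz": 0.018,"ax": 0,"ay": 0,"az": 0,"jaw": 0},{"tx": 0,"ty": 0,"tz": 0.01,"ax": 0,"ay": 0,"az": 0,"jaw": 0},{"tx": 0,"ty": 0.005,"tz": 0,"ax": 0,"ay": 0,"az": 0,"jaw": 0},{"tx": 0,"ty": 0.004,"tz": 0,"ax": 0,"ay": 0,"az": 0,"jaw": 0}])

```text
clock: 13.95
tool_pos: [553.8, -27.0, 187.4]
tool_rot: [-3.071, 0.663, -0.002]
force: [-0.3, 0.6, -0.1]
finger_gap: 0.4
grip_force: 0.0
```

Emit:
carry_out(series=[{"tx": 0,"ty": 0.001,"tz": 0,"ax": 0,"ay": 0,"az": 0,"jaw": 0},{"tx": 0,"ty": 0.0005,"tz": 0,"ax": 0,"ay": 0,"az": 0,"jaw": 0},{"tx": 0,"ty": 0,"tz": 0,"ax": 0,"ay": 0,"az": 0,"jaw": 0}])

```text
clock: 14.32
tool_pos: [553.0, -27.9, 186.6]
tool_rot: [-3.071, 0.663, -0.0]
force: [0.6, -0.0, 0.2]
finger_gap: 0.1
grip_force: 0.0
```

```bash
python3 -c "
from h import *
P,R=where(); peg=HUB+38*np.array([np.cos(np.radians(155.4)),np.sin(np.radians(155.4))]); print((R.T@np.append(peg-P[:2],0)).round(1))"
```

```text
t 14.32 P [553.  -27.9 186.6] xyaw -24.4 tilt [ 0.  0. -1.] F [ 0.6 -0.   0.2] gap 0.1 q [-0.12  0.32  1.53  0.    1.28  1.88]
[-0.7 20.7 -0. ]
```

Emit:
carry_out(series=[{"tx": 0,"ty": 0.0005,"tz": 0,"ax": 0,"ay": 0,"az": 0,"jaw": 0},{"tx": 0,"ty": 0,"tz": 0,"ax": 0,"ay": 0,"az": 0,"jaw": 0}])

```text
clock: 14.58
tool_pos: [552.8, -28.4, 186.4]
tool_rot: [-3.071, 0.663, 0.0]
force: [-0.1, 0.2, -1.2]
finger_gap: 0.6
grip_force: 0.0
```

Emit:
carry_out(series=[{"tx": 0,"ty": 0.0005,"tz": 0,"ax": 0,"ay": 0,"az": 0,"jaw": 0},{"tx": 0,"ty": 0,"tz": 0,"ax": 0,"ay": 0,"az": 0,"jaw": 0}])

```text
clock: 14.82
tool_pos: [552.6, -28.9, 186.4]
tool_rot: [-3.071, 0.663, -0.0]
force: [-0.2, -0.3, -1.1]
finger_gap: 0.6
grip_force: 0.0
```

Emit:
carry_out(series=[{"tx": 0,"ty": 0.0005,"tz": 0,"ax": 0,"ay": 0,"az": 0,"jaw": 0},{"tx": 0,"ty": 0,"tz": 0,"ax": 0,"ay": 0,"az": 0,"jaw": 0}])

```text
clock: 15.08
tool_pos: [552.4, -29.3, 186.5]
tool_rot: [-3.071, 0.663, -0.0]
force: [0.0, -0.3, 0.3]
finger_gap: 0.8
grip_force: 0.0
```

```bash
python3 prof.py side s8 2>/dev/null; python3 d.py pics/t7f.png pics/s8f.png x | grep side
```

```text
36 bright at -26.8 max 111.0
40 bright at -27.0 max 104.0
44 bright at -26.9 max 113.0
60 bright at -26.1 max 154.0
64 bright at -25.9 max 151.0
67 bright at -25.8 max 149.0
73 peaks [(np.float64(-28.25), 148), (np.float64(-23.25), 141)] valleys [(np.float64(-25.0), 132)]
76 peaks [(np.float64(-28.25), 162), (np.float64(-23.0), 155)] valleys [(np.float64(-25.75), 151)]
79 peaks [(np.float64(-28.25), 165), (np.float64(-22.75), 159)] valleys [(np.float64(-25.5), 148)]
82 peaks [(np.float64(-28.0), 168), (np.float64(-23.0), 157)] valleys [(np.float64(-24.75), 149)]
t 15.47 P [552.4 -29.3 186.4] xyaw -24.4 tilt [-0. -0. -1.] F [ 1.6 -0.1  0. ] gap 0.7 q [-0.12  0.32  1.54 -0.    1.28  1.88]
hub in tool [37.3 19.3] step [ 0.39 -0.74] implied peg angle(20mm) 109.2
side 30 diff [np.float64(-21.7), 18] raw [np.float64(-25.1), 51]
side 34 diff [np.float64(-26.7), 60] raw [np.float64(-26.8), 85]
side 38 diff [np.float64(-26.8), 87] raw [np.float64(-26.9), 109]
side 42 diff [np.float64(-27.1), 60] raw [np.float64(-27.0), 100]
side 46 diff [np.float64(-24.1), 16] raw [np.float64(-26.9), 102]
side 52 diff [np.float64(-26.7), 101] raw [np.float64(-25.7), 141]
side 55 diff [np.float64(-26.3), 106] raw [np.float64(-25.9), 172]
side 58 diff [np.float64(-24.6), 80] raw [np.float64(-26.1), 167]
side 61 diff [np.float64(-24.5), 44] raw [np.float64(-23.8), 139]
side 64 diff [np.float64(-24.8), 48] raw [np.float64(-23.8), 144]
side 67 diff [np.float64(-24.2), 37] raw [np.float64(-26.0), 143]
```

There is no contact yet. The side view is biased, because the hub's side wall is visible and the tape sits slightly lower than assumed, so I trust the top view's 3.8°. I'll keep easing on in small steps.

Emit:
carry_out(series=[{"tx": 0,"ty": 0.0005,"tz": 0,"ax": 0,"ay": 0,"az": 0,"jaw": 0},{"tx": 0,"ty": 0,"tz": 0,"ax": 0,"ay": 0,"az": 0,"jaw": 0}])

```text
clock: 15.72
tool_pos: [552.3, -29.5, 186.5]
tool_rot: [-3.07, 0.663, -0.0]
force: [2.4, 3.1, -0.8]
finger_gap: 0.3
grip_force: 1.6
```

Emit:
carry_out(series=[{"tx": 0,"ty": 0.0005,"tz": 0,"ax": 0,"ay": 0,"az": 0,"jaw": 0},{"tx": 0,"ty": 0,"tz": 0,"ax": 0,"ay": 0,"az": 0,"jaw": 0}])

```text
clock: 15.98
tool_pos: [551.9, -30.1, 186.5]
tool_rot: [-3.071, 0.663, 0.0]
force: [0.3, 3.8, 0.0]
finger_gap: 0.6
grip_force: 2.1
```

Emit:
carry_out(series=[{"tx": 0,"ty": 0.0005,"tz": 0,"ax": 0,"ay": 0,"az": 0,"jaw": 0},{"tx": 0,"ty": 0,"tz": 0,"ax": 0,"ay": 0,"az": 0,"jaw": 0}])

```text
clock: 16.23
tool_pos: [551.6, -30.6, 186.4]
tool_rot: [-3.071, 0.663, 0.0]
force: [-0.4, 4.8, 0.1]
finger_gap: 0.4
grip_force: 2.1
```

Emit:
carry_out(series=[{"tx": 0,"ty": 0.0005,"tz": 0,"ax": 0,"ay": 0,"az": 0,"jaw": 0},{"tx": 0,"ty": 0,"tz": 0,"ax": 0,"ay": 0,"az": 0,"jaw": 0}])

```text
clock: 16.48
tool_pos: [551.4, -31.1, 186.4]
tool_rot: [-3.071, 0.663, 0.001]
force: [-1.4, 5.3, 0.9]
finger_gap: 0.6
grip_force: 2.1
```

```bash
python3 prof.py side s9 2>/dev/null | grep -v e[av]; python3 d.py pics/t7f.png pics/s9f.png x | grep side
```

```text
36 bright at -24.3 max 84.0
40 bright at -24.8 max 104.0
44 bright at -24.1 max 100.0
60 bright at -23.9 max 160.0
64 bright at -24.3 max 157.0
67 bright at -24.7 max 149.0
t 16.88 P [551.4 -31.  186.5] xyaw -24.4 tilt [-0.  0. -1.] F [-0.2  4.9  0.6] gap 0.6 q [-0.12  0.32  1.54  0.    1.28  1.87]
hub in tool [37.5 17.3] step [ 0.35 -0.75] implied peg angle(20mm) 110.8
side 30 diff [np.float64(-21.9), 37] raw [np.float64(-24.7), 67]
side 34 diff [np.float64(-24.0), 51] raw [np.float64(-24.1), 75]
side 38 diff [np.float64(-24.5), 70] raw [np.float64(-24.6), 91]
side 42 diff [np.float64(-24.0), 60] raw [np.float64(-24.4), 101]
side 46 diff [np.float64(-21.3), 18] raw [np.float64(-24.6), 87]
side 52 diff [np.float64(-24.4), 99] raw [np.float64(-23.3), 142]
side 55 diff [np.float64(-23.1), 114] raw [np.float64(-23.4), 175]
side 58 diff [np.float64(-21.7), 104] raw [np.float64(-23.6), 171]
side 61 diff [np.float64(-22.5), 71] raw [np.float64(-22.6), 147]
side 64 diff [np.float64(-23.2), 66] raw [np.float64(-23.2), 150]
side 67 diff [np.float64(-22.9), 53] raw [np.float64(-25.3), 142]
```

The dial has moved back 2.6°, with about 1.2° to go. I'll push 0.8 mm more, then retreat and check from above.

Emit:
carry_out(series=[{"tx": 0,"ty": 0.0005,"tz": 0,"ax": 0,"ay": 0,"az": 0,"jaw": 0},{"tx": 0,"ty": 0.0003,"tz": 0,"ax": 0,"ay": 0,"az": 0,"jaw": 0},{"tx": 0,"ty": 0,"tz": 0,"ax": 0,"ay": 0,"az": 0,"jaw": 0},{"tx": 0,"ty": -0.006,"tz": 0,"ax": 0,"ay": 0,"az": 0,"jaw": 0},{"tx": 0,"ty": -0.006,"tz": 0,"ax": 0,"ay": 0,"az": 0,"jaw": 0}])

```text
clock: 17.5
tool_pos: [556.3, -20.9, 186.5]
tool_rot: [3.07, -0.663, 0.0]
force: [0.6, -0.2, -0.2]
finger_gap: 0.6
grip_force: 0.0
```

Emit:
carry_out(series=[{"tx": 0,"ty": 0,"tz": -0.03,"ax": 0,"ay": 0,"az": 0,"jaw": 0},{"tx": 0,"ty": 0,"tz": -0.05,"ax": 0,"ay": 0,"az": 0,"jaw": 0},{"tx": -0.05,"ty": 0.03,"tz": 0,"ax": 0,"ay": 0,"az": 0,"jaw": 0},{"tx": -0.05,"ty": 0.05,"tz": 0,"ax": 0,"ay": 0,"az": 0,"jaw": 0},{"tx": -0.02,"ty": 0.06,"tz": 0,"ax": 0,"ay": 0,"az": 0,"jaw": 0}])

```text
clock: 18.12
tool_pos: [395.6, -95.3, 266.7]
tool_rot: [3.071, -0.659, 0.001]
force: [0.4, -1.3, 0.5]
finger_gap: 0.3
grip_force: 0.0
```

Emit:
carry_out(series=[{"tx": 0,"ty": 0.06,"tz": 0,"ax": 0,"ay": 0,"az": 0,"jaw": 0},{"tx": 0,"ty": 0.06,"tz": 0,"ax": 0,"ay": 0,"az": 0,"jaw": 0},{"tx": 0,"ty": 0.06,"tz": 0,"ax": 0,"ay": 0,"az": 0,"jaw": 0},{"tx": 0,"ty": 0,"tz": 0,"ax": 0,"ay": 0,"az": 0,"jaw": 0}])

```text
clock: 18.62
tool_pos: [321.5, -262.2, 266.4]
tool_rot: [3.069, -0.671, -0.001]
force: [0.3, 0.8, 0.6]
finger_gap: 0.4
grip_force: 0.0
```

```bash
python3 prof.py top t10 2>/dev/null; python3 prof.py side s10 >/dev/null 2>&1; python3 d.py pics/t10f.png pics/s10f.png x
python3 - <<'E'
import cv2,numpy as np
a=cv2.imread("pics/t10f.png")
z=cv2.resize(a[185:265,350:420],(490,560),interpolation=cv2.INTER_CUBIC)
w=cv2.resize(a[140:370,230:490],(290,257)); p=np.zeros((560,290,3),np.uint8); p[:257]=w
d=cv2.absdiff(a,cv2.imread("pics/top0.png")).max(2)[140:370,230:490]; p[270:527]=cv2.merge([cv2.resize(d,(290,257))]*3)
cv2.imwrite("pics/t10.png",cv2.convertScaleAbs(np.hstack([z,p]),alpha=1.3))
E
```

```text
36 bright at -21.1 max 177.0
40 bright at -20.9 max 185.0
44 bright at -21.0 max 180.0
60 bright at -20.7 max 187.0
64 bright at -17.0 max 182.0
67 bright at -21.0 max 185.0
73 peaks [(np.float64(-23.25), 203), (np.float64(-17.5), 223)] valleys [(np.float64(-20.75), 159)]
76 peaks [(np.float64(-23.25), 205), (np.float64(-17.75), 222)] valleys [(np.float64(-20.75), 156)]
79 peaks [(np.float64(-23.0), 210), (np.float64(-17.75), 223)] valleys [(np.float64(-20.5), 167)]
82 peaks [(np.float64(-23.0), 217), (np.float64(-17.75), 224)] valleys [(np.float64(-20.5), 166)]
t 19.02 P [ 323.5 -258.8  266.5] xyaw -24.3 tilt [ 0. -0. -1.] F [ 0.4  0.1 -0.4] gap 0.3 q [-0.76 -0.06  1.78 -0.    1.42  1.23]
hub in tool [ 151.6 -283.8] step [-5.65 -3.09] implied peg angle(20mm) -144.1
top 30 diff [np.float64(-19.1), 78] raw [np.float64(-20.6), 152]
top 34 diff [np.float64(-19.5), 21] raw [np.float64(-20.9), 167]
top 38 diff [np.float64(-21.4), 33] raw [np.float64(-20.8), 173]
top 42 diff [np.float64(-19.9), 70] raw [np.float64(-20.8), 189]
top 46 diff [np.float64(-20.1), 89] raw [np.float64(-20.7), 156
[... 532 characters left out ...]
diff [np.float64(-23.0), 77] raw [np.float64(-23.2), 98]
side 42 diff [np.float64(-22.9), 69] raw [np.float64(-23.4), 108]
side 46 diff [np.float64(-21.0), 64] raw [np.float64(-22.9), 122]
side 52 diff [np.float64(-22.7), 96] raw [np.float64(-21.8), 146]
side 55 diff [np.float64(-21.6), 118] raw [np.float64(-22.0), 175]
side 58 diff [np.float64(-20.8), 106] raw [np.float64(-22.4), 163]
side 61 diff [np.float64(-21.4), 70] raw [np.float64(-20.4), 137]
side 64 diff [np.float64(-21.6), 58] raw [np.float64(-20.7), 133]
side 67 diff [np.float64(-21.6), 55] raw [np.float64(-23.0), 133]
ticks [-50.75 -40.75 -30.75 -20.75 -10.75  -0.5    9.25]
ticks [-50.5  -40.75 -30.75 -20.75 -11.    -0.5    9.25]
```

View pics/t10.png

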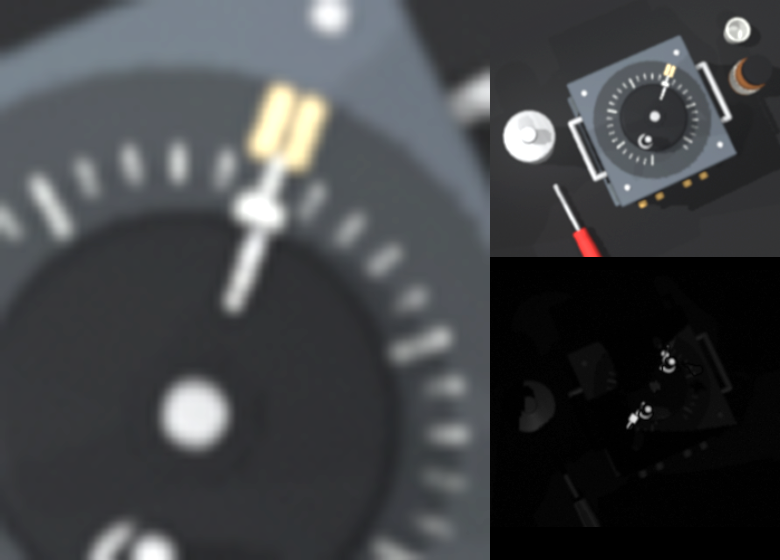

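The picture shows the white line (245,265), the pointer (262,210) and the pen line (288,130) on one straight ray. By measurement the pointer reads −20.8° and the line −20.7°. The difference image shows only the dial changed; the transformer and bystanders have not moved. I'm handing it in.

```bash
python3 -c "
from workcell import r
print(r.job_done())"
```

```text
the job is handed in; nothing more can be done
None
```

The dial's pointer is lined up with the pen line (−20.8° against −20.7° seen from above), but on the way up it went about 4° past the line and I pushed it back from the other side of the peg; the peg was never gripped, the transformer and the other things stayed put, and the job is handed in.

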